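Level the rocking fly-tying vise stand

TASK

The vise stand rocks, because one of its far feet stands on a thin cork pad and the other on a thicker plywood board, both fixed to the bench. Turn the black bar knobs of the two far feet, one in and one out, until the stand is level and sits firmly on all four feet; leave the stand where it is and do not disturb the spools and the jar around it.

Things in the scene. Friction and masses are not known exactly. Their poses are not given: they have to be found in the camera images.
- stand: Pedestal stand of a fly-tying vise, loose on the bench, about 3.2 kg: a dark steel plate 215 x 270 x 12 mm (from x=-115 to x=100 mm), upper face 42 mm above the origin, on four feet. The origin lies at bench height under the plate's middle when the stand is level; z up, x away from the robot (at yaw 0), y left.
- stand_mid (a point): Middle of the stand's plate, 36 mm above the stand's origin; axes as the stand. A steel post (radius 15 mm or less, collar 20 mm) rises in the stand's frame at x=-85, y=0 to z=190 mm; the vise head slopes from it towards +x and up, ending in a jig head at x=0, z=250 mm, all within 15 mm of y=0.
- left_near_foot: Springy rubber ball foot without a screw, radius 14 mm, at x=-90, y=+110 mm in the stand; it gives 1 mm under 7 N; origin at the ball's centre. It stands on the bare bench.
- right_near_foot: The same at x=-90, y=-110 mm.
- left_far_foot: Rubber ball foot, radius 14 mm, of the left screw leg; origin at the ball's centre, at x=125, y=+110 mm in the stand. The leg slants 30 degrees from vertical: its foot points down and away from the robot, its knob up and towards the robot. Its z axis points up the leg. Turning the leg's knob moves the ball along the leg, 12 mm per full turn (10.4 mm in height). At knob value 0 the ball's underside is 6.5 mm higher than the loaded near feet's.
- right_far_foot: The same of the right screw leg, at x=125, y=-110 mm in the stand.
- left_knob (a joint): Turn of the left leg's knob, rad, from -3.3 to 3.3; grows when turned clockwise as seen from above (from its bar end), which drives the foot out (down); less is foot in (up). 0 is mid travel, where it starts within 0.6 rad. It turns stiffly (about 0.06 N m) and stays where it is left. The stand is level when the knob of the foot on the cork pad reads +2.12 and that of the foot on the plywood board -2.12.
- right_knob (a joint): The same for the right leg's knob.
- left_grip (a point): On the axis of the left knob, in the middle of its black grip bar: a bar 66 mm long (its x), 14 mm thick (its y; grip across this) and 44 mm deep along the leg, reaching from 18 mm above this point to 26 mm below it along the leg, with a steel hub of radius 18 mm under it. Its z points out of the knob, up along the leg, 30 degrees from vertical towards the robot. Its x lies in the stand's x-z plane at knob value 0. It sits at x=65, y=+110, z=124 mm in the level stand.
- right_grip (a point): The same for the right knob, at y=-110 mm.
- cork_pad: Cork pad 130 x 160 x 3 mm, fixed to the bench, under the left or the right far foot; origin at the middle of its underside.
- ply_board: Plywood board 130 x 160 x 10 mm, fixed to the bench, under the other far foot; origin at the middle of its underside.
- spool_a_mid (a point): Bystander: standing wooden thread spool with copper-coloured thread, 44 mm diameter, 62 mm high; this is its centre.
- spool_b_mid (a point): Bystander: the same kind of spool with grey thread, standing loose on the stand's plate between the post and the knobs; its centre.
- jar_mid (a point): Bystander: standing clear jar with an orange cap, about 50 mm diameter, 85 mm high; its centre.

How it is judged:
By the outcome, as a careful person would: the job done as asked, in the order asked, and still so for the second after the job is handed in, with the robot touching nothing.
It also fails if it takes over 67 s, if anything falls off the work surface, if the arm or the gripper's body presses on something with over 40 N, if the wrist force passes 120 N, or if a joint passes its speed limit or range.

ROBOT

A 6-joint arm with a two-finger parallel gripper is mounted at the origin on the work surface. World frame = base frame: x ahead of the robot, y to its left, z up, the work surface at z = 0. Lengths are in m, angles in degrees, forces in N, time in s.
With the tool pointing down it reaches from about 0.4 to 0.825 m from the base axis. Payload 7 kg.
Tool frame: the origin (TCP) lies between the finger pads; the fingertips stand 19 mm ahead of it and the grasp point (between the pads) is the TCP; z points along the fingers, y is the line along which they close (so a half turn about z gives the same grasp; the last joint's range is limited). The gripper opens to 88 mm and grips with 3 to 60 N. Pads are 19 mm wide; open, the fingers measure 130 mm over their backs; the gripper's body (78 mm by 193 mm) begins 47 mm behind the grasp point.
Start: joints at [-50.185, 20.546, 0.682, 0, -70.136, -16.507], TCP at [0.267, -0.62, 0.211] pointing down, gripper open.
Joint ranges: [-176.03, 176.03], [-82.01, 121.73], [-58.28, 71.71], [-173.87, 95.51], [-174.79, -0.11], [-173.66, 173.66]. Speed limits (degrees/s): [136.94, 136.94, 172.46, 180, 180, 180].

INTERFACE

Orientations are given as [roll, pitch, yaw] about the fixed x, y, z axes, in that order (R = Rz(yaw) Ry(pitch) Rx(roll)).
In Python, from plant import r gives the robot as it stands. The module is installed in compiled form; this text tells all that it offers.
- The arm moves only by the shell command python3 -m pendant 'ROWS' [OPENING] [FORCE]. ROWS is JSON, a list of rows, each a list of 6 numbers: the shift along the tool's x, y, z in mm, then the turn, a rotation vector about the tool's x, y, z in rad. In form: [[tx, ty, tz, wx, wy, wz], ...]. A call has 1 to 20 rows; each row is the pose to reach, as a shift and turn from the pose commanded when the call began, along the tool's axes at that moment; what a row does not reach only later rows make up. A row lasts 1/8 s, in which the tool goes at most 62.5 mm and 10.7 degrees, less where a joint would pass 70% of its speed; a pose out of reach is approached as far as the arm can. A call with a gripper value outside its range is refused whole. OPENING is the finger opening in mm, from 0 to 87.6, set as the call begins (- or left out, the last holds). The fingers move at their own pace and stop on an object; FORCE is the grip in N (left out, the last holds). Time passes only in rows, so rows that repeat a pose let the fingers close. It gives the time, the measured TCP pose, the force, the opening and the grip force at its end, in the units of the state.
- r.get_state(): the state, without advancing time (a new reading comes with each control period).
- r.capture(name): name is "scene" or "top" or "wrist"; returns the picture (384x512x3 uint8, red, green, blue); there is no depth.
- r.camera_params(name): a dict with "mtx" (3x3 intrinsics, pixels), "rvec" (rotation vector, rad) and "tvec" (3), from world to camera coordinates, as OpenCV has them; the wrist camera has in their place "mount" (4x4, takes a point from camera to tool coordinates, whose origin is the TCP and whose axes are the flange's). Camera axes: x right, y down, z forward; pixel columns grow to the right and rows downward; lengths in m; the calibration is good to about 2 mm. A picture is of the moment at which its call begins: read the wrist's pose just before it. camera_params takes no time and is no camera call.
- r.close_job(): hands the job in; it is judged then, once.
The state is a dict: "time_s": time; "joints": joint angles; "qd": joint speeds; "joint_torque": joint torques, N m; "tcp_pos": TCP position; "eef_rot": TCP orientation; "contact_force": force on the tool from outside, world axes, zero at the start; "moment": the same for the moment, N m; "gripper_width": finger opening in m; "gripper_force": force on a finger pad.
Only numpy, scipy, OpenCV 4.12 (cv2) and the standard library are available. Lean on these libraries where they do the work, as an engineer would, in place of code of your own. Each camera call takes 0.05 s, during which the arm holds its last target. There are 200 camera calls.

## Working session

There is one attempt and no reset: what is moved stays moved. The work goes in short steps, Python scripts to look and compute and a shell command to move; the robot and the scene stay as the last step left them, time stands still between calls to the robot, and variables do not carry over. Pictures are saved under pics/ and viewed, at most 13 in all, crops included, and the job is handed in when it is done.

```bash
mkdir -p pics
python3 - <<'E'
from plant import r
import cv2
for n in ("scene","top"):
    im=r.capture(n); cv2.imwrite(f"pics/{n}0.png",cv2.resize(im[:,:,::-1],(800,600),interpolation=cv2.INTER_CUBIC))
    p=r.camera_params(n);print(n,p)
print(r.camera_params("wrist"));print(r.get_state())
E
```

```text
scene {'mtx': array([[419.76784361,   0.        , 252.94175125],
       [  0.        , 419.76784361, 196.44376914],
       [  0.        ,   0.        ,   1.        ]]), 'rvec': array([ 2.07047141,  0.65618597, -0.38341338]), 'tvec': array([-0.4452037 , -0.05746269,  1.02736276])}
top {'mtx': array([[477.98983555,   0.        , 256.1150976 ],
       [  0.        , 477.98983555, 188.72753685],
       [  0.        ,   0.        ,   1.        ]]), 'rvec': array([ 2.19041059, -2.19077716,  0.10152045]), 'tvec': array([0.02699982, 0.55544149, 1.11028476])}
{'mtx': array([[318.60745417,   0.        , 256.98489556],
       [  0.        , 318.60745417, 191.22099179],
       [  0.        ,   0.        ,   1.        ]]), 'mount': array([[-1.27109980e-04, -9.64691878e-01, -2.63381026e-01,
         7.11827606e-02],
       [ 9.99999981e-01, -1.60977353e-04,  1.07006824e-04,
         2.16409082e-04],
       [-1.45626994e-04, -2.63381007e-01,  9.64691880e-01,
        -1.74111859e-01],
       [ 0.00000000e+00,  0.00000000e+00,  0.00000000e+00,
         1.00000000e+00]])}
{'time_s': 0.1, 'joints': array([-5.01847721e+01,  2.05860341e+01,  6.39361416e-01, -1.70830303e-02,
       -7.01350928e+01, -1.65093504e+01]), 'qd': array([ 0.06336674, -0.13975471,  0.16691919,  0.13090362, -0.08432465,
        0.07475683]), 'joint_torque': array([-2.99176776e-03, -5.84162843e+01,  2.93752956e+01,  7.01542273e+00,
        1.01708501e-02, -9.33501656e-05]), 'tcp_pos': array([ 0.26687608, -0.61950972,  0.21003565]), 'eef_rot': array([ 1.79917041e+02, -7.83946927e-03, -1.56699933e+02]), 'contact_force': array([ 0.2617173 , -0.1186958 ,  0.12375784]), 'moment': array([-0.01540797,  0.02288902,  0.02287476]), 'gripper_force': 0.0, 'gripper_width': 0.0876504592739559}
```

View pics/scene0.png

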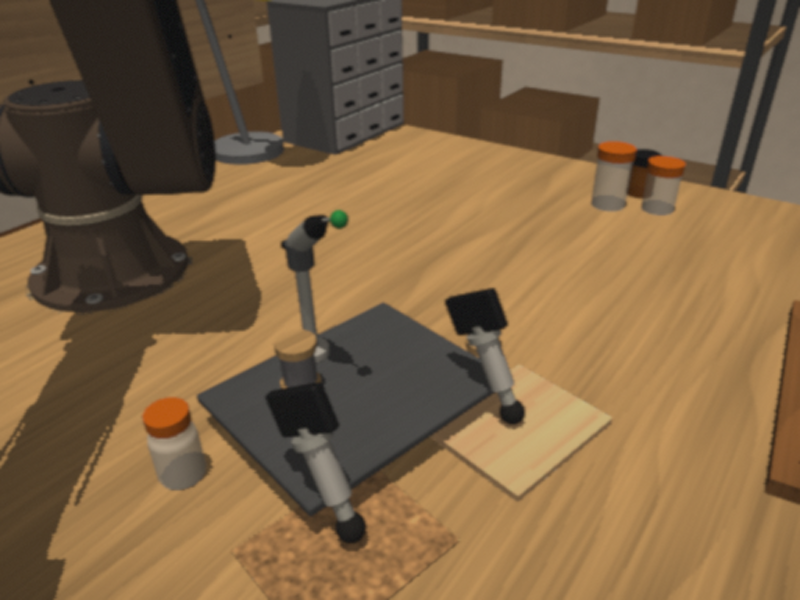

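View pics/top0.png

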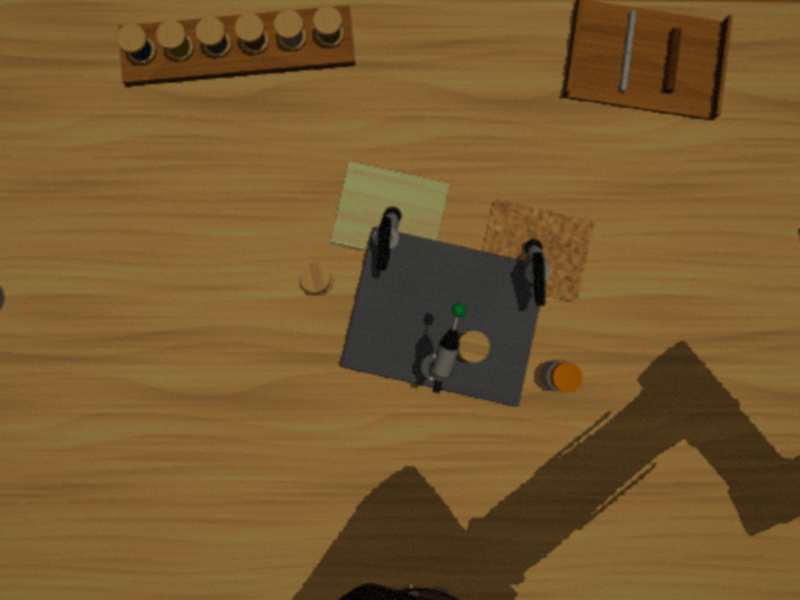

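The scene shows cork under the right far foot and ply under the left far foot, so the right knob goes to +2.12 and the left to -2.12. In the scene picture (800 px wide), the balls are at about (350,530) and (511,411). In the top picture, the plate corners are at about (341,366), (519,405), (370,231) and (540,262), and the spool and jar are near the right side. Enlarged crops come next.

Run:
```python
import cv2
from plant import r
a=r.capture("top")[:,:,::-1][120:270,205:405]; cv2.imwrite("pics/topc.png",cv2.resize(a,None,fx=4,fy=4,interpolation=cv2.INTER_CUBIC))
b=r.capture("scene")[:,:,::-1][180:350,115:345]; cv2.imwrite("pics/scc.png",cv2.resize(cv2.convertScaleAbs(b,alpha=1.3),None,fx=3.4,fy=3.4,interpolation=cv2.INTER_CUBIC))
```

```text
(no output)
```

View pics/topc.png

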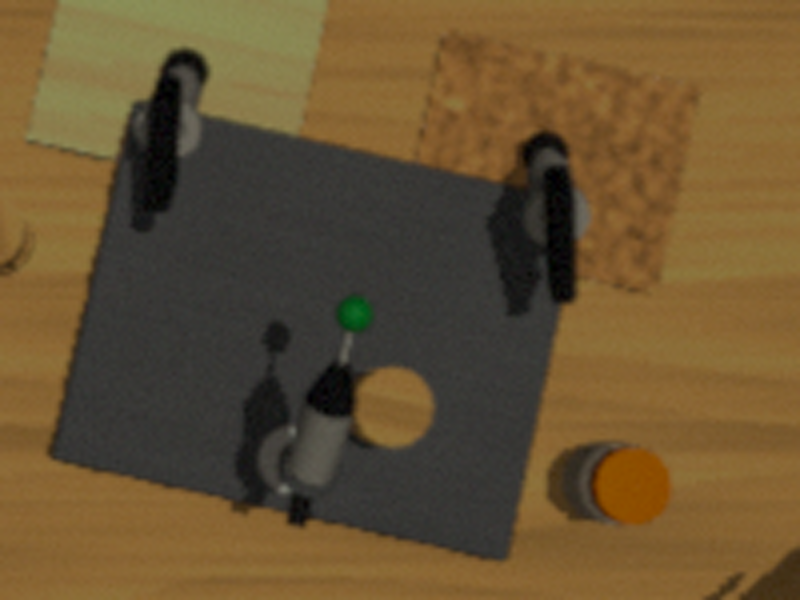

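View pics/scc.png

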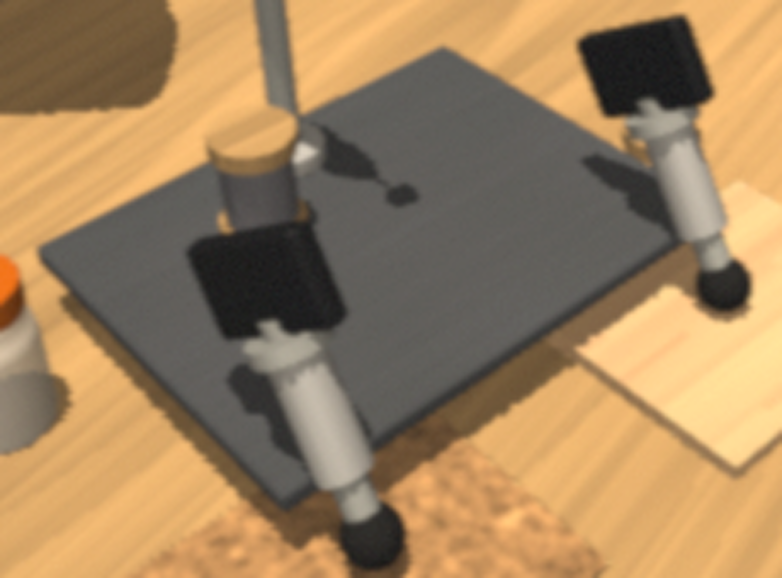

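Readings in the top crop: NL (55,458), NR (509,560), FL (133,103), jig tip (354,313), balls (185,73) and (546,155), near bar ends (155,210) and (565,302). In the scene crop: plate corners (445,47), (40,250) and (286,497), balls (723,285) and (372,537), plus the bar corners.

```bash
cat > h.py <<'E'
import numpy as np, cv2
from scipy.spatial.transform import Rotation as R
from scipy.optimize import least_squares
L0=np.array([[.866025,0,-.5],[0,1,0],[.5,0,.866025]]).T  # placeholder, set below
ax=np.array([-.5,0,.866025]); bx=np.array([.866025,0,.5])
L=np.column_stack([bx,np.cross(ax,bx),ax])   # grip axes at knob 0, in stand
def grip(s,k):  # pose of grip frame in the stand, clockwise positive
    return L@R.from_euler('z',-k).as_matrix(), np.array([65,s*110,124])/1e3
def ball(s,k): return np.array([125,s*110,0])/1e3-ax*k/(2*np.pi)*.012
def proj(p,P): return cv2.projectPoints(np.array(P,float).reshape(-1,1,3),p['rvec'],p['tvec'],p['mtx'],None)[0][:,0]
E
cat > fit.py <<'E'
from plant import r
from h import *
T,S=r.camera_params("top"),r.camera_params("scene")
print("cams",[(-R.from_rotvec(c['rvec']).as_matrix().T@c['tvec']).round(3) for c in (T,S)])
t=lambda u,v:(u/4+205-.4,v/4+120-.4); s=lambda u,v:(u/3.4+115-.35,v/3.4+180-.35)
# ball centre height: underside 6.5 above loaded near feet (near-ball underside at 0) => z=20.5mm
def model(q):
    kl,kr=q[6:8]; b=lambda sd,k:ball(sd,k)+[0,0,.0205]
    def g(sd,k,p): M,o=grip(sd,k); return M@(np.array(p)/1e3)+o
    c=lambda x,y,z:np.array([x,y,z])/1e3
    y=np.sign(1)
    tp=[(c(-115,135,42),t(55,458)),(c(-115,-135,42),t(509,560)),(c(100,135,42),t(133,103)),(c(0,0,250),t(354,313)),
        (b(1,kl),t(185,73)),(b(-1,kr),t(546,155)),(g(1,kl,(-33,0,18)),t(155,210)),(g(-1,kr,(-33,0,18)),t(565,302))]
    sc=[(c(-115,135,42),s(445,47)),(c(-115,-135,42),s(40,250)),(c(100,-135,42),s(286,497)),(b(1,kl),s(723,285)),(b(-1,kr),s(372,537))]
    for sd,k,pp in ((1,kl,[(580,42),(685,17),(712,82),(608,117)]),(-1,kr,[(190,245),(305,225),(343,300),(228,338)])):
        for p,u in zip([(-33,-7,18),(33,-7,18),(33,-7,-26),(-33,-7,-26)],pp): sc.append((g(sd,k,p),s(*u)))
    Q=R.from_euler('ZYX',q[3:6]).as_matrix(); out=[]
    for cam,l in ((T,tp),(S,sc)):
        P=[Q@a+q[:3] for a,_ in l]; out.append(proj(cam,P)-[u for _,u in l])
    return out
f=lambda q:np.concatenate([np.concatenate(model(q)).ravel(),(q[6:8])/2])
o=least_squares(f,[.6,0,0,-.2,0,0,0,0],loss='soft_l1')
q=o.x; print("pos mm",(q[:3]*1e3).round(1),"ypr deg",np.degrees(q[3:6]).round(2),"k",q[6:].round(3)); 
for m in model(q): print(m.round(1).tolist())
def pix(cam,uv,z):
    Rm=R.from_rotvec(cam['rvec']).as_matrix(); C=-Rm.T@cam['tvec']; d=Rm.T@np.linalg.inv(cam['mtx'])@[*uv,1]
    return (C+d*(z-C[2])/d[2]).round(3)
print("spool_b top",pix(T,t(394,408),.104),"jar top",pix(T,t(632,485),.085),"spool_a top",pix(T,(316*.64,276*.64),.062))
np.save("q.npy",q)
E
python3 fit.py
```

```text
cams [array([0.47 , 0.046, 1.149]), array([ 0.892, -0.458,  0.502])]
pos mm [532.8 -40.8   0.8] ypr deg [-12.4   -1.1   -0.36] k [-0.184 -0.331]
[[-0.7, 0.1], [0.2, -0.2], [-0.1, -1.5], [-0.4, -4.1], [-0.3, -0.5], [-0.1, -1.2], [0.1, 1.5], [-0.3, 0.4]]
[[0.5, -0.1], [-0.8, -1.3], [1.1, -0.9], [1.7, -0.3], [2.4, -1.7], [-1.8, 0.1], [-1.4, 0.2], [0.1, 7.0], [-1.0, 2.1], [-1.3, -0.2], [-1.3, -1.2], [0.2, 7.6], [-0.3, 1.2]]
spool_b top [ 0.477 -0.074  0.104] jar top [ 0.435 -0.209  0.085] spool_a top [0.58  0.15  0.062]
```

```bash
sed -i 's/,(c(0,0,250),t(354,313))//; s/zip(\[(-33,-7,18),(33,-7,18),(33,-7,-26),(-33,-7,-26)\],pp)/zip([(-33,-7,18),(33,-7,18),(-33,-7,-26)],[pp[0],pp[1],pp[3]])/' fit.py; python3 fit.py
cat > goto.py <<'E'
# usage: goto.py side(1/-1) k up_mm flip(0/1) [quarter 0/1] -> row to type
import sys; from plant import r; from h import *
sd,k,up,fl=int(sys.argv[1]),float(sys.argv[2]),float(sys.argv[3]),int(sys.argv[4])
off=float(sys.argv[5]) if len(sys.argv)>5 else 0   # extra turn about grip z, deg
q=np.load("q.npy"); Q=R.from_euler('ZYX',q[3:6]).as_matrix()
M,o=grip(sd,k); M=Q@M; p=Q@o+q[:3]+M[:,2]*up/1e3
W=M@R.from_euler('z',180*fl+off,degrees=True).as_matrix()@np.diag([1,-1,-1])
s=r.get_state(); C=R.from_euler('xyz',s['eef_rot'],degrees=True).as_matrix()
print("target",p.round(4),"row",(C.T@(p-s['tcp_pos'])*1e3).round(1),R.from_matrix(C.T@W).as_rotvec().round(3))
print("now",s['time_s'],s['tcp_pos'].round(4),s['joints'].round(0),s['gripper_width'].round(4))
# knob angle read from the tool (valid when gripped across), mod pi
y=Q@L; a=y.T@C[:,1]; print("tool-y as knob value",round(-np.arctan2(-a[0],a[1]),3),"mod pi; tool z vs leg deg",np.degrees(np.arccos(-y[:,2]@C[:,2])).round(1))
E
python3 goto.py -1 -0.33 190 0
```

```text
cams [array([0.47 , 0.046, 1.149]), array([ 0.892, -0.458,  0.502])]
pos mm [532.1 -41.    1.3] ypr deg [-12.46  -0.2   -0.5 ] k [-0.161 -0.319]
[[-0.7, 0.1], [0.4, -0.1], [0.1, -1.4], [-0.1, -0.3], [-0.1, -0.9], [-0.1, 0.9], [-0.3, -0.2]]
[[0.5, -1.0], [-1.2, -2.6], [0.9, -0.5], [1.4, 0.5], [2.0, -1.2], [-1.0, 0.3], [-0.9, 1.4], [-0.5, 2.4], [-0.7, -0.1], [-0.8, -0.1], [0.0, 1.3]]
spool_b top [ 0.477 -0.074  0.104] jar top [ 0.435 -0.209  0.085] spool_a top [0.58  0.15  0.062]
target [ 0.4786 -0.1392  0.2907] row [-384.4  357.5  -80.1] [ 0.663  0.358 -2.759]Traceback (most recent call last):
  File "goto.py", line 10, in <module>
    print("now",s['time_s'],s['tcp_pos'].round(4),s['joints'].round(0),s['gripper_width'].round(4))
                                                                       ^^^^^^^^^^^^^^^^^^^^^^^^
AttributeError: 'float' object has no attribute 'round'
```

```bash
sed -i "s/s\['gripper_width'\].round(4)/round(s['gripper_width'],4)/" goto.py; python3 -m pendant '[[-42,40,-9,0.074,0.04,-0.307],[-84,79,-18,0.147,0.08,-0.613],[-126,119,-27,0.221,0.12,-0.92],[-168,159,-36,0.295,0.16,-1.226],[-210,199,-45,0.37,0.2,-1.533],[-252,238,-53,0.44,0.24,-1.84],[-294,278,-62,0.515,0.28,-2.146],[-336,318,-71,0.59,0.32,-2.45],[-384,357,-80,0.663,0.358,-2.759],[-384,357,-80,0.663,0.358,-2.759],[-384,357,-80,0.663,0.358,-2.759],[-384,357,-80,0.663,0.358,-2.759],[-384,357,-80,0.663,0.358,-2.759],[-384,357,-80,0.663,0.358,-2.759],[-384,357,-80,0.663,0.358,-2.759],[-384,357,-80,0.663,0.358,-2.759],[-384,357,-80,0.663,0.358,-2.759],[-384,357,-80,0.663,0.358,-2.759]]'; python3 goto.py -1 -0.33 190 0
python3 - <<'E'
from plant import r; import cv2,numpy as np
a=r.capture("wrist");b=r.capture("scene")
cv2.imwrite("pics/w1.png",cv2.resize(np.vstack([a,b])[:,:,::-1],(400*1,600)))
cv2.imwrite("pics/w1.png",cv2.resize(np.hstack([a,b])[:,:,::-1],(800,300),interpolation=cv2.INTER_AREA))
E
```

```text
time_s: 2.45
tcp_pos: [0.4784, -0.1401, 0.2908]
eef_rot: [168.7, -28.2, 9.4]
contact_force: [0.7, 0.8, -0.3]
gripper_width: 0.0877
gripper_force: 0.0
target [ 0.4786 -0.1392  0.2907] row [ 0.2 -0.9  0.1] [ 0.001 -0.    -0.001]
now 2.45 [ 0.4784 -0.1401  0.2908] [ 18. -20. -46.  24. -40.  64.] 0.0877
tool-y as knob value 2.812 mod pi; tool z vs leg deg 0.1
```

View pics/w1.png

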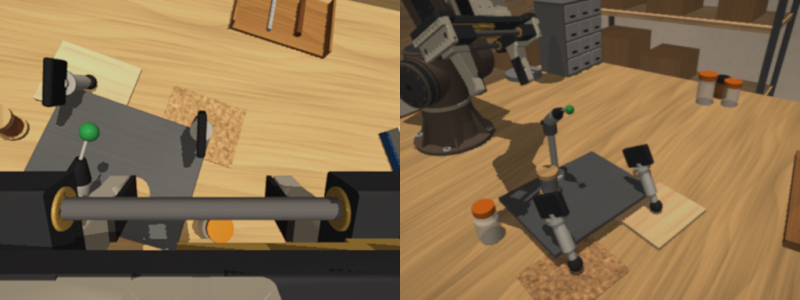

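The wrist view shows the right bar centred near (203,133) in the half-scale picture, clear of the fingers. In the scene view the gripper is at the upper left. I'll enlarge both.

Run:
```python
from plant import r; import cv2,numpy as np
from h import *
s=r.get_state(); a=r.capture("wrist");b=r.capture("scene")
q=np.load("q.npy"); p=r.camera_params("wrist")
Q=R.from_euler('ZYX',q[3:6]).as_matrix(); C=R.from_euler('xyz',s['eef_rot'],degrees=True).as_matrix()
for sd,k in ((1,q[6]),(-1,q[7])):
    M,o=grip(sd,k)
    P=[Q@(M@(np.array(c)/1e3)+o)+q[:3] for c in ((-33,-7,18),(-33,7,18),(33,7,18),(33,-7,18))]
    T=np.array([np.linalg.inv(p['mount'])@[*(C.T@(x-s['tcp_pos'])),1] for x in P])[:,:3]
    uv=(T/T[:,2:])@p['mtx'].T; print(sd,uv[:,:2].round(1).tolist())
    a=a.copy()
    for u in uv: a[int(u[1]+.5),int(u[0]+.5)]=[255,0,0]
A=cv2.resize(a[60:220,40:290],(625,400),interpolation=cv2.INTER_NEAREST)
A=np.hstack([cv2.resize(a[60:150,40:130],(400,400),interpolation=cv2.INTER_NEAREST),cv2.resize(a[125:215,215:305],(400,400),interpolation=cv2.INTER_NEAREST)])
B=cv2.resize(b[0:125,0:256],(410,200)); B=np.hstack([B,np.zeros((200,390,3),np.uint8)])
cv2.imwrite("pics/w2.png",np.vstack([A,B])[:,:,::-1])
```

```text
1 [[63.9, 136.0], [50.6, 133.8], [50.7, 69.2], [64.6, 71.6]]
-1 [[262.1, 198.8], [249.7, 198.7], [250.0, 140.1], [263.0, 140.2]]
```

View pics/w2.png

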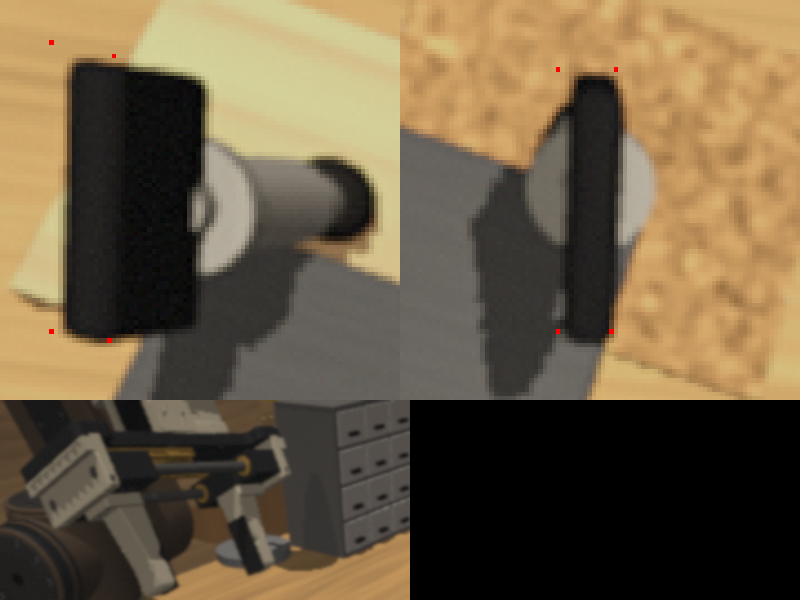

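```bash
python3 - <<'E'
import numpy as np
q=np.load("q.npy"); q[:3]+=np.array([-2,-2.5,-1.5])/1e3; q[6:]=[-.17,-.30]; np.save("q.npy",q)
E
python3 goto.py -1 -0.30 0 0
```

```text
target [ 0.5696 -0.1638  0.125 ] row [ -2.6   1.2 190.6] [0.001 0.    0.031]
now 2.65 [ 0.4785 -0.14    0.2907] [ 18. -20. -46.  24. -40.  64.] 0.0879
tool-y as knob value 2.811 mod pi; tool z vs leg deg 0.1
```

```bash
python3 -m pendant '[[-1,11,10,0,0,0.01],[-2,22,35,0,0,0.03],[-2.6,22,70,0,0,0.03],[-2.6,22,105,0,0,0.03],[-2.6,22,135,0,0,0.03],[-2.6,22,160,0,0,0.03],[-2.6,22,180,0,0,0.03],[-2.6,22,190,0,0,0.03],[-2.6,15,190,0,0,0.03],[-2.6,8,190,0,0,0.03],[-2.6,2,190,0,0,0.03],[-2.6,2,190,0,0,0.03]]'; python3 -m pendant '[[0,0,0,0,0,0],[0,0,0,0,0,0],[0,0,0,0,0,0],[0,0,0,0,0,0],[0,0,0,0,0,0],[0,0,0,0,0,0],[0,0,0,0,0,0],[0,0,0,0,0,0]]' 8 4;  python3 goto.py -1 -0.30 0 0
python3 - <<'E'
from plant import r; import cv2,numpy as np
a=r.capture("wrist");b=r.capture("scene")[60:340,20:400]
cv2.imwrite("pics/w3.png",cv2.resize(np.hstack([cv2.resize(a,(380,280)),b])[:,:,::-1],(800,295)))
E
```

```text
time_s: 4.15
tcp_pos: [0.572, -0.1665, 0.1413]
eef_rot: [170.6, -27.4, 7.4]
contact_force: [-0.3, -0.3, -0.1]
gripper_width: 0.0877
gripper_force: 0.0
time_s: 5.15
tcp_pos: [0.5717, -0.1677, 0.1407]
eef_rot: [170.6, -27.3, 7.3]
contact_force: [0.3, 0.1, 0.4]
gripper_width: 0.0131
gripper_force: 0.0
target [ 0.5696 -0.1638  0.125 ] row [-8.5 -6.3 12.4] [-0.015  0.021  0.001]
now 5.15 [ 0.5717 -0.1677  0.1407] [ -6.   2. -58.  63.  -4.  39.] 0.0131
tool-y as knob value 2.841 mod pi; tool z vs leg deg 1.5
```

View pics/w3.png

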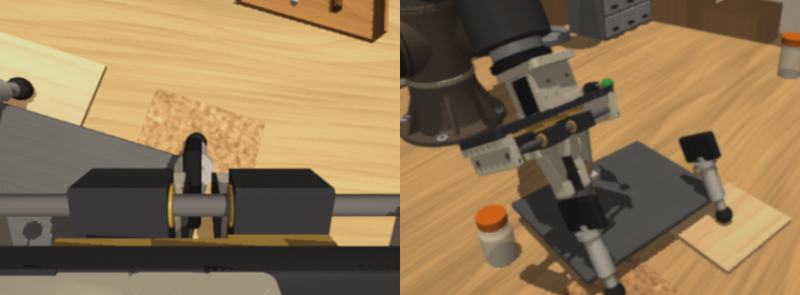

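The wrist view shows the fingers flanking the bar. The arm stopped at the joint 3 limit (-58) with joint 5 near 0, about 16 mm short, so the full 30° lean isn't reachable here. I can lean the tool about the closing axis, which keeps the pads flush. I'll open, back off, and fit a kinematic model to plan with.

```bash
cat > rec.py <<'E'
from plant import r; import json
s=r.get_state(); open("rec.txt","a").write(json.dumps([list(map(float,s[k])) for k in ("joints","tcp_pos","eef_rot")])+"\n")
print([round(x,2) for x in s["joints"]])
E
python3 rec.py; python3 -m pendant '[[0,0,0,0,0,0],[0,0,0,0,0,0],[0,0,0,0,0,0],[0,0,0,0,0,0],[0,0,-20,0,0,0],[0,5,-45,0,0,0],[0,5,-70,0,0,0],[0,5,-80,0,0,0]]' 87; python3 rec.py; python3 -m pendant '[[0,0,0,0,-0.12,0],[0,0,0,0,-0.25,0],[0,0,0,0,-0.35,0],[0,0,0,0,-0.35,0]]'; python3 rec.py
cat > fk.py <<'E'
import json; from h import *
from itertools import product
def fk(j,P,sg):
    h,a1,L2,a3,d4,d6,yo,zo=P; j=np.radians(j)
    E=lambda a,t:R.from_euler(a,t).as_matrix()
    A=E('z',j[0]); p=A@[a1,yo,h]; A=A@E('y',j[1]); p=p+A@[0,0,L2]; A=A@E('y',-j[2]); p=p+A@[d4,0,a3]
    A=A@E('x',sg[0]*j[3])@E('y',-j[4]); p=p+A@[d6,0,zo]; A=A@E('x',sg[1]*j[5])
    return p,A
if __name__=="__main__":
    D=[json.loads(l) for l in open("rec.txt")]
    D.append([[-50.1847721,20.5860341,.639361416,-.0170830303,-70.1350928,-16.5093504],[.26687608,-.61950972,.21003565],[179.917041,-.00783946927,-156.699933]])
    for sg in product((1,-1),(1,-1)):
        Ts=[fk(d[0],np.zeros(8),sg)[1].T@R.from_euler('xyz',d[2],degrees=True).as_matrix() for d in D]
        spread=max(np.linalg.norm(t-Ts[0]) for t in Ts)
        if spread>.05: continue
        f=lambda P:np.concatenate([fk(d[0],P,sg)[0]-d[1] for d in D]+[.002*(P-[.4,0,.4,0,.4,.25,0,0])])
        o=least_squares(f,[.4,0,.4,0,.4,.25,0,0]); print(sg,spread.round(4),o.x.round(4),np.abs(o.fun).max()); print(Ts[0].round(3)); np.savez("fk.npz",P=o.x,sg=sg,T=Ts[0])
E
python3 fk.py
```

```text
[np.float64(-5.85), np.float64(1.55), np.float64(-58.22), np.float64(63.06), np.float64(-3.55), np.float64(38.64)]
time_s: 6.25
tcp_pos: [0.5349, -0.1636, 0.2134]
eef_rot: [170.7, -27.5, 7.3]
contact_force: [-0.1, 0.3, -0.1]
gripper_width: 0.0832
gripper_force: 0.0
[np.float64(8.71), np.float64(-7.67), np.float64(-47.66), np.float64(24.49), np.float64(-24.68), np.float64(66.27)]
time_s: 6.75
tcp_pos: [0.5359, -0.1649, 0.2105]
eef_rot: [171.6, -7.4, 4.0]
contact_force: [-0.4, -0.2, -0.2]
gripper_width: 0.0868
gripper_force: 0.0
[np.float64(9.42), np.float64(3.66), np.float64(-26.8), np.float64(11.35), np.float64(-53.5), np.float64(77.76)]
(-1, -1) 0.0 [-0.1324  0.0291  0.7336  0.1891  0.2057  0.4651 -0.1888  0.1022] 0.02413449151371344
[[ 0. -0.  1.]
 [-1. -0. -0.]
 [ 0. -1. -0.]]
```

```bash
python3 - <<'E'
s=open("fk.py").read()
s=s.replace("h,a1,L2,a3,d4,d6,yo,zo=P;","h,a1,L2,a3,d4,d6,yo,zo,x2,y4,z4=P;").replace("A@[0,0,L2]","A@[x2,0,L2]").replace("A=A@E('x',sg[0]*j[3])@E('y',-j[4])","A=A@E('x',sg[0]*j[3]); p=p+A@[0,y4,z4]; A=A@E('y',-j[4])")
s=s.replace("np.zeros(8)","np.zeros(11)").replace("[.4,0,.4,0,.4,.25,0,0]","[.3,0,.35,0,.35,.25,0,0,0,0,0]").replace(".002*(P","1e-3*(P")
s=s.replace("    for sg in","    D.append([[18,-20,-46,24,-40,64],[.4784,-.1401,.2908],[168.7,-28.2,9.4]])\n    for sg in").replace("for d in D]+","for d in D[:-1]]+[(fk(D[-1][0],P,sg)[0]-D[-1][1])/5]+").replace("for d in D]\n        spread","for d in D[:-1]]\n        spread")
open("fk.py","w").write(s)
E
python3 fk.py
```

```text
(-1, -1) 0.0 [ 1.936e-01  2.000e-03  6.044e-01  2.300e-03  4.595e-01  3.955e-01
 -2.700e-03  1.400e-03 -1.400e-03 -1.892e-01  3.000e-04] 0.0006379177177548379
[[ 0. -0.  1.]
 [-1. -0. -0.]
 [ 0. -1. -0.]]
```

```bash
cat > plan.py <<'E'
from h import *; from fk import fk
Z=np.load("fk.npz"); P,sg,T=Z['P'],Z['sg'],Z['T']
lo=np.array([-176,-82,-58.28,-173.8,-174.8,-.11])[[0,1,2,3,4]]; lo=np.array([-176,-82,-58.28,-173.87,-174.79,-173.66])+1.5; hi=np.array([176,121.7,71.7,95.5,-.11,173.66])-1.5
q=np.load("q.npy"); Q=R.from_euler('ZYX',q[3:6]).as_matrix()
def tool(sd,k,fl,psi,up=0):
    M,o=grip(sd,k); M=Q@M
    W=M@R.from_euler('z',np.pi*fl).as_matrix()@np.diag([1,-1,-1])@R.from_euler('y',psi).as_matrix()
    return Q@o+q[:3]-W[:,2]*up/1e3,W
def ik(p,W,j0):
    def f(j):
        a,A=fk(j,P,sg); return np.concatenate([(a-p)*1e3/5,R.from_matrix((A@T).T@W).as_rotvec()*10])
    o=least_squares(f,np.clip(j0,lo+.1,hi-.1),bounds=(lo,hi),max_nfev=60); return o.x,np.abs(o.fun).max()
if __name__=="__main__":
    for sd,k0,k1 in ((-1,-.3,2.12),(1,-.17,-2.12)):
        for fl in (0,1):
            print("side",sd,"flip",fl)
            for k in np.linspace(k0,k1,6):
                ok=[]
                for ps in np.radians([-40,-30,-20,-10,0,10,20,30,40]):
                    p,W=tool(sd,k,fl,ps); c=[]
                    for j6 in (-120,-40,40,120):
                      for j4 in(10,-120):
                        j,e=ik(p,W,[9,4,-27,j4,-50,j6])
                        if e<.05: c.append(j)
                    if c: c=min(c,key=lambda j:abs(j[3])); ok.append((round(np.degrees(ps)),c.round(0).astype(int).tolist()))
                print(round(k,2),ok)
E
sed -i 's/max_nfev=60/max_nfev=40/' plan.py; time timeout 500 python3 plan.py
```

```text
side -1 flip 0
-0.3 [(-40, [8, 22, -14, 8, -66, 79]), (-30, [9, 16, -23, 11, -54, 77]), (-20, [9, 10, -33, 16, -40, 73]), (-10, [8, 6, -45, 27, -23, 62]), (20, [-8, 3, -36, -60, -2, 163]), (30, [-43, 9, -39, -106, -35, -127]), (40, [-56, 22, -46, -115, -58, -102])]
0.18 [(-40, [-3, 23, -5, -8, -70, 75]), (-30, [0, 17, -15, -5, -57, 72]), (-20, [3, 11, -26, 0, -42, 66]), (-10, [6, 6, -40, 12, -25, 52]), (30, [-46, 10, -53, -139, -37, -116])]
0.67 [(-40, [-14, 22, -3, -24, -70, 69]), (-30, [-10, 16, -12, -21, -57, 65]), (-20, [-4, 11, -22, -14, -42, 56]), (-10, [3, 6, -37, 1, -25, 37]), (20, [-34, 3, -44, -149, -6, -142])]
1.15 [(-40, [-25, 21, -6, -41, -67, 64]), (-30, [-19, 15, -13, -36, -54, 58]), (-20, [-11, 10, -22, -28, -39, 46]), (-10, [1, 5, -36, -7, -22, 20])]
1.64 [(-40, [-35, 19, -13, -58, -62, 62]), (-30, [-27, 13, -18, -52, -49, 52]), (-20, [-16, 8, -25, -41, -34, 35]), (-10, [1, 4, -39, -10, -15, -5]), (40, [21, 17, -54, 69, -52, -109])]
2.12 [(-40, [-44, 18, -24, -78, -57, 64]), (-30, [-34, 11, -26, -71, -42, 49]), (-20, [-18, 6, -29, -53, -25, 22]), (10, [2, 4, -57, 65,
[... 3232 characters left out ...]
34 [(-40, [-14, 13, -25, -75, -41, 56]), (-30, [2, 8, -27, -59, -23, 30]), (10, [29, 10, -52, 64, -29, -115]), (20, [37, 15, -44, 51, -43, -110]), (30, [41, 21, -37, 44, -55, -107]), (40, [42, 28, -29, 39, -66, -106])]
-1.73 [(-40, [-7, 15, -17, -55, -47, 49]), (-30, [5, 10, -23, -42, -32, 31]), (-20, [21, 7, -37, -10, -14, -10]), (10, [25, 9, -56, 80, -28, -105]), (20, [35, 14, -52, 70, -41, -105]), (30, [41, 20, -48, 63, -52, -106]), (40, [45, 26, -43, 57, -62, -106])]
-2.12 [(-40, [0, 17, -11, -38, -55, 49]), (-30, [9, 12, -19, -28, -41, 36]), (-20, [20, 9, -31, -9, -26, 11]), (-10, [22, 6, -52, 45, -10, -43]), (40, [42, 25, -56, 81, -62, -109])]
real	2m24.960s
user	2m25.428s
sys	0m0.172s
```

```bash
cat > go.py <<'E'
# go.py side k flip psi_deg up_mm -> row from the current pose
import sys; from plant import r; from plan import *
sd,k,fl,ps,up=[float(x) for x in sys.argv[1:6]]
p,W=tool(sd,k,fl,np.radians(ps),up); s=r.get_state(); C=R.from_euler('xyz',s['eef_rot'],degrees=True).as_matrix()
j,e=ik(p,W,s['joints'])
print("row",(C.T@(p-s['tcp_pos'])*1e3).round(1),R.from_matrix(C.T@W).as_rotvec().round(3),"ik",j.round(0),e.round(3))
a=(Q@L).T@C[:,1]; print("knob read",round(np.arctan2(a[0],a[1]),3),"t",round(s['time_s'],2),"joints",s['joints'].round(0),"w",round(s['gripper_width']*1e3,1))
E
python3 go.py -1 -0.30 0 -20 0;python3 go.py -1 -0.30 0 -20 60
```

```text
row [ 22.4 -11.9  88.3] [-0.012  0.024  0.005] ik [  9.  10. -33.  16. -40.  73.] 0.0
knob read 2.841 t 6.75 joints [  9.   4. -27.  11. -53.  78.] w 86.8
row [ 20.9 -12.6  28.3] [-0.012  0.024  0.005] ik [ 11.   6. -29.  14. -48.  74.] 0.0
knob read 2.841 t 6.75 joints [  9.   4. -27.  11. -53.  78.] w 86.8
```

```bash
python3 -m pendant '[[10,4,15,0,0.01,0],[22,8,35,-0.012,0.024,0.005],[22,8,60,-0.012,0.024,0.005],[22,8,80,-0.012,0.024,0.005],[22.4,8,88,-0.012,0.024,0.005],[22.4,0,88,-0.012,0.024,0.005],[22.4,-8,88,-0.012,0.024,0.005],[22.4,-11,88,-0.012,0.024,0.005],[22.4,-11,88,-0.012,0.024,0.005]]' ; python3 -m pendant '[[0,0,0,0,0,0],[0,0,0,0,0,0],[0,0,0,0,0,0],[0,0,0,0,0,0],[0,0,0,0,0,0],[0,0,0,0,0,0],[0,0,0,0,0,0],[0,0,0,0,0,0],[0,0,0,0,0,0],[0,0,0,0,0,0]]' 8 4;  python3 go.py -1 -0.30 0 -20 0
python3 - <<'E'
from plant import r; import cv2,numpy as np
a=r.capture("wrist");b=r.capture("scene")[60:340,20:400]
cv2.imwrite("pics/w4.png",cv2.resize(np.hstack([cv2.resize(a,(380,280)),b])[:,:,::-1],(800,295)))
E
```

```text
time_s: 7.88
tcp_pos: [0.5684, -0.1634, 0.1271]
eef_rot: [171.0, -9.0, 4.0]
contact_force: [0.6, -0.3, 0.8]
gripper_width: 0.0869
gripper_force: 0.0
time_s: 9.12
tcp_pos: [0.5682, -0.1638, 0.1265]
eef_rot: [171.0, -8.9, 4.0]
contact_force: [-0.0, 0.5, -0.5]
gripper_width: 0.0137
gripper_force: 4.0
row [ 1.2 -0.2  1.7] [-0.002 -0.002  0.001] ik [  9.  10. -33.  16. -40.  73.] 0.0
knob read 2.842 t 9.12 joints [  9.  10. -33.  15. -40.  73.] w 13.7
```

View pics/w4.png

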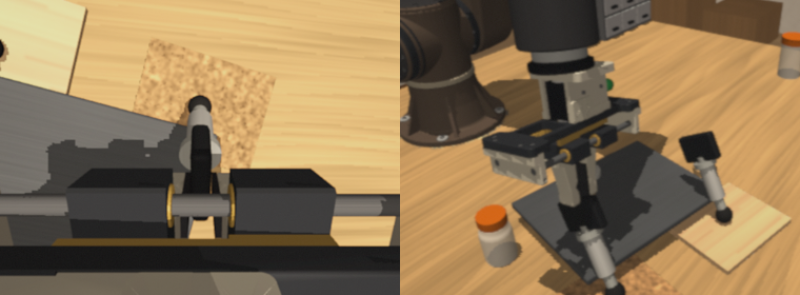

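The fingers hold the right bar (width 13.7 mm, no outside force), and the knob reads about -0.30. I'll turn it halfway first.

```bash
python3 -m pendant '[[0,0,0,0,0,0],[0,0,0,0,0,0],[0,0,0,0.034,0,0.094],[0,0,0,0.086,0,0.235],[0,0,0,0.137,0,0.376],[0,0,0,0.188,0,0.517],[0,0,0,0.239,0,0.658],[0,0,0,0.291,0,0.799],[0,0,0,0.342,0,0.94],[0,0,0,0.393,0,1.081],[0,0,0,0.41,0,1.128],[0,0,0,0.41,0,1.128]]' 8 12;  python3 go.py -1 2.12 0 -20 0
```

```text
time_s: 10.72
tcp_pos: [0.5676, -0.1646, 0.1264]
eef_rot: [-157.1, -0.3, -59.8]
contact_force: [-1.5, -2.0, 0.5]
gripper_width: 0.0137
gripper_force: 12.0
row [ 0.3 -1.4  2.1] [4.170e-01 1.000e-03 1.148e+00] ik [-18.   6. -29. -53. -25.  22.] 0.0
knob read -2.243 t 10.72 joints [ -8.  10. -22. -21. -42.  52.] w 13.7
```

```bash
python3 -m pendant '[[0,0,0,0.034,0,0.094],[0,0,0,0.086,0,0.235],[0,0,0,0.137,0,0.376],[0,0,0,0.188,0,0.517],[0,0,0,0.239,0,0.658],[0,0,0,0.291,0,0.799],[0,0,0,0.342,0,0.94],[0,0,0,0.393,0,1.081],[0,0,0,0.417,0,1.148],[0,0,0,0.417,0,1.148],[0,0,0,0.417,0,1.148]]';  python3 go.py -1 2.12 0 -20 0;python3 -m pendant '[[0,0,0,0,0,0],[0,0,0,0,0,0]]' 30; python3 -m pendant '[[0,0,0,0,0,0],[0,0,0,0,0,0],[0,0,0,0,0,0]]' 8 3; python3 go.py -1 2.12 0 -20 0
```

```text
time_s: 12.1
tcp_pos: [0.5667, -0.1643, 0.1256]
eef_rot: [-149.2, 32.3, -119.8]
contact_force: [-7.6, -5.0, 2.4]
gripper_width: 0.0136
gripper_force: 12.0
row [-1.3 -1.2  2.4] [ 0.002 -0.001  0.001] ik [-18.   6. -29. -53. -25.  22.] 0.0
knob read -1.024 t 12.1 joints [-18.   5. -29. -52. -26.  21.] w 13.6
time_s: 12.35
tcp_pos: [0.5686, -0.1635, 0.1268]
eef_rot: [-149.1, 32.5, -119.7]
contact_force: [-0.2, 0.3, -0.1]
gripper_width: 0.0272
gripper_force: 0.0
time_s: 12.72
tcp_pos: [0.5677, -0.1632, 0.126]
eef_rot: [-149.2, 32.5, -119.9]
contact_force: [-0.2, 3.4, -1.9]
gripper_width: 0.0142
gripper_force: 3.0
row [ 0.2 -1.1  1.9] [ 0.002  0.002 -0.002] ik [-18.   6. -29. -53. -25.  22.] 0.0
knob read -1.02 t 12.72 joints [-18.   5. -29. -53. -26.  21.] w 14.2
```

```bash
python3 -m pendant '[[0,0,0,0,0,0],[0,0,0,0,0,0],[0,0,0,0,0,0],[0,0,0,0,0,0],[0,0,-20,0,0,0],[0,0,-50,0,0,0],[0,0,-90,0,0,0],[0,0,-130,0,0,0],[0,0,-160,0,0,0],[0,0,-170,0,0,0]]' 87; for u in 130 200; do python3 go.py 1 -0.17 0 -38 $u; done; python3 rec.py
```

```text
time_s: 13.98
tcp_pos: [0.4531, -0.1889, 0.2515]
eef_rot: [-148.9, 32.5, -119.8]
contact_force: [0.4, -0.4, -0.4]
gripper_width: 0.0868
gripper_force: 0.0
row [-260.1   56.   160.2] [-1.117 -0.164 -2.007] ik [ 24.  22.   7.   1. -85.  62.] 0.0
knob read -1.02 t 13.97 joints [-23. -14. -31. -37. -41.   6.] w 86.8
row [-305.8   23.5  118.3] [-1.117 -0.164 -2.007] ik [ 24.  22.  16.   1. -94.  62.] 0.0
knob read -1.02 t 13.97 joints [-23. -14. -31. -37. -41.   6.] w 86.8
[np.float64(-23.01), np.float64(-13.55), np.float64(-30.74), np.float64(-37.18), np.float64(-40.97), np.float64(5.59)]
```

```bash
python3 -m pendant '[[-18,-15,-25,0,0,0],[-45,-36,-60,0,0,0],[-70,-57,-94,-0.09,-0.013,-0.15],[-85,-52,-81,-0.17,-0.025,-0.3],[-105,-46,-62,-0.25,-0.037,-0.45],[-125,-39,-44,-0.335,-0.05,-0.6],[-145,-32,-26,-0.42,-0.06,-0.75],[-165,-25,-9,-0.5,-0.074,-0.9],[-188,-17,12,-0.585,-0.086,-1.05],[-208,-10,30,-0.67,-0.1,-1.2],[-228,-3,48,-0.75,-0.11,-1.35],[-248,4,66,-0.835,-0.12,-1.5],[-268,10,84,-0.92,-0.135,-1.65],[-288,17,102,-1,-0.147,-1.8],[-306,23,118,-1.08,-0.158,-1.95],[-306,23,118,-1.117,-0.164,-2.007],[-306,23,118,-1.117,-0.164,-2.007],[-306,23,118,-1.117,-0.164,-2.007]]'; python3 go.py 1 -0.17 0 -38 0
python3 - <<'E'
from plant import r; import cv2,numpy as np
from h import *
s=r.get_state(); a=r.capture("wrist").copy();b=r.capture("top")[120:270,205:405]
q=np.load("q.npy"); p=r.camera_params("wrist")
Q=R.from_euler('ZYX',q[3:6]).as_matrix(); C=R.from_euler('xyz',s['eef_rot'],degrees=True).as_matrix()
for sd,k in ((1,q[6]),(-1,2.12)):
    M,o=grip(sd,k)
    P=[Q@(M@(np.array(c)/1e3)+o)+q[:3] for c in ((-33,-7,18),(-33,7,18),(33,7,18),(33,-7,18))]
    T=np.array([np.linalg.inv(p['mount'])@[*(C.T@(x-s['tcp_pos'])),1] for x in P])[:,:3]
    uv=((T/T[:,2:])@p['mtx'].T)[:,:2]; print(sd,uv.round(1).tolist())
    for u in uv:
        u=(u+.5).astype(int)
        if 0<=u[0]<512 and 0<=u[1]<384: a[u[1],u[0]]=[255,0,0]
cv2.imwrite("pics/w5.png",np.vstack([cv2.resize(a[:190],(800,297),interpolation=cv2.INTER_NEAREST),np.hstack([cv2.resize(b,(400,300)),np.zeros((300,400,3),np.uint8)])])[:,:,::-1])
E
```

```text
time_s: 16.23
tcp_pos: [0.6477, 0.0676, 0.3182]
eef_rot: [174.7, 8.4, -4.9]
contact_force: [-0.1, 0.3, 0.7]
gripper_width: 0.087
gripper_force: 0.0
row [ -0.4   0.8 198.2] [-0.002  0.003 -0.001] ik [ 23.  25.  -6.   1. -69.  62.] 0.0
knob read 2.974 t 16.23 joints [ 24.  22.  16.   1. -93.  62.] w 87.0
1 [[263.4, 194.8], [252.0, 194.8], [251.1, 158.5], [264.2, 158.5]]
-1 [[413.6, 188.8], [424.9, 183.4], [449.4, 204.2], [438.5, 208.8]]
```

View pics/w5.png

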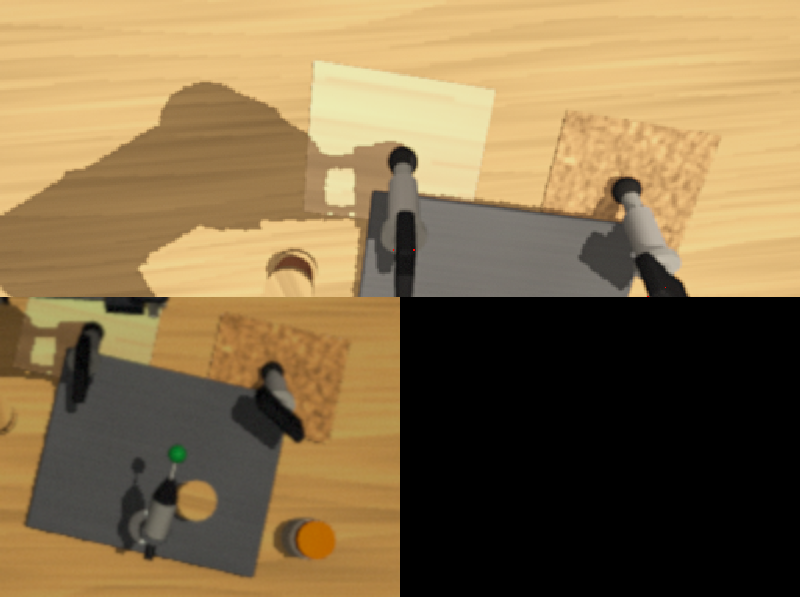

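```bash
python3 -m pendant '[[0,1,20,0,0,0],[0,1,60,0,0,0],[0,1,100,0,0,0],[0,1,140,0,0,0],[0,1,170,0,0,0],[0,1,188,0,0,0],[0,1,197,0,0,0],[0,1,197,0,0,0]]' 87; python3 -m pendant '[[0,0,0,0,0,0],[0,0,0,0,0,0],[0,0,0,0,0,0],[0,0,0,0,0,0],[0,0,0,0,0,0],[0,0,0,0,0,0],[0,0,0,0,0,0],[0,0,0,0,0,0],[0,0,0,0,0,0],[0,0,0,0,0,0]]' 8 4;  python3 go.py 1 -0.17 0 -38 0
```

```text
time_s: 17.32
tcp_pos: [0.6176, 0.0503, 0.125]
eef_rot: [174.7, 8.3, -4.8]
contact_force: [-0.9, 0.4, 0.4]
gripper_width: 0.0871
gripper_force: 0.0
time_s: 18.58
tcp_pos: [0.6177, 0.0506, 0.1247]
eef_rot: [174.6, 8.4, -4.8]
contact_force: [0.2, -0.6, -0.1]
gripper_width: 0.014
gripper_force: 4.0
row [-0.4 -0.6  1.7] [-0.001  0.003  0.001] ik [ 23.  25.  -6.   1. -69.  62.] 0.0
knob read 2.972 t 18.57 joints [ 23.  25.  -5.   1. -70.  62.] w 14.0
```

```bash
python3 -m pendant '[[0,0,0,0,0,0],[0,0,0,0,0,0],[0,0,0,-0.062,0,-0.079],[0,0,0,-0.148,0,-0.189],[0,0,0,-0.24,0,-0.307],[0,0,0,-0.333,0,-0.425],[0,0,0,-0.425,0,-0.544],[0,0,0,-0.518,0,-0.662],[0,0,0,-0.585,0,-0.749],[0,0,0,-0.616,0,-0.788],[0,0,0,-0.616,0,-0.788]]' 8 12; for p in -38 -41 -44; do python3 go.py 1 -2.12 0 $p 0; done
```

```text
time_s: 19.95
tcp_pos: [0.6177, 0.0516, 0.1239]
eef_rot: [149.9, 22.6, 39.1]
contact_force: [3.6, 1.3, -7.4]
gripper_width: 0.0138
gripper_force: 12.0
row [-0.4 -0.5  1. ] [-0.588 -0.003 -0.747] ik [ 41.  24. -57.  83. -60.  72.] 0.0
knob read 1.972 t 19.95 joints [ 40.  27. -25.  33. -65.  74.] w 13.8
row [-0.4 -0.5  1. ] [-0.607 -0.051 -0.732] ik [ 42.  26. -56.  81. -63.  71.] 0.0
knob read 1.972 t 19.95 joints [ 40.  27. -25.  33. -65.  74.] w 13.8
row [-0.4 -0.5  1. ] [-0.626 -0.099 -0.716] ik [ 44.  28. -55.  79. -65.  70.] 0.0
knob read 1.972 t 19.95 joints [ 40.  27. -25.  33. -65.  74.] w 13.8
```

```bash
python3 -m pendant '[[0.2,-0.2,0.4,-0.061,-0.005,-0.073],[0.4,-0.4,0.8,-0.152,-0.013,-0.183],[0.6,-0.6,1.2,-0.24,-0.02,-0.293],[0.8,-0.8,1.5,-0.33,-0.028,-0.4],[0.8,-0.9,1.6,-0.425,-0.036,-0.512],[0.8,-0.9,1.6,-0.516,-0.043,-0.622],[0.8,-0.9,1.6,-0.58,-0.049,-0.7],[0.8,-0.9,1.6,-0.607,-0.051,-0.732],[0.8,-0.9,1.6,-0.607,-0.051,-0.732],[0.8,-0.9,1.6,-0.607,-0.051,-0.732]]';  python3 go.py 1 -2.12 0 -41 0;python3 -m pendant '[[0,0,0,0,0,0],[0,0,0,0,0,0]]' 30; python3 -m pendant '[[0,0,0,0,0,0],[0,0,0,0,0,0],[0,0,0,0,0,0]]' 8 3; python3 go.py 1 -2.12 0 -41 0
```

```text
time_s: 21.2
tcp_pos: [0.6185, 0.0513, 0.1232]
eef_rot: [138.1, 50.4, 78.3]
contact_force: [-1.8, 5.0, -3.4]
gripper_width: 0.0139
gripper_force: 12.0
row [-0.2 -1.3 -0.5] [-0.     0.001 -0.002] ik [ 42.  26. -56.  81. -63.  71.] 0.0
knob read 1.023 t 21.2 joints [ 42.  26. -55.  81. -63.  71.] w 13.9
time_s: 21.45
tcp_pos: [0.618, 0.0502, 0.1234]
eef_rot: [138.1, 50.5, 78.2]
contact_force: [0.5, 0.2, 0.1]
gripper_width: 0.0272
gripper_force: 0.0
time_s: 21.82
tcp_pos: [0.6181, 0.051, 0.1231]
eef_rot: [138.1, 50.5, 78.4]
contact_force: [3.1, -1.0, 1.5]
gripper_width: 0.014
gripper_force: 3.0
row [-0.1 -0.8 -0.6] [0.    0.002 0.001] ik [ 42.  26. -56.  81. -63.  71.] 0.0
knob read 1.021 t 21.82 joints [ 42.  26. -55.  81. -63.  71.] w 14.0
```

```bash
python3 -m pendant '[[0,0,0,0,0,0],[0,0,0,0,0,0],[0,0,0,0,0,0],[0,0,0,0,0,0],[0,0,-15,0,0,0],[0,0,-40,0,0,0],[0,0,-80,0,0,0],[0,0,-120,0,0,0],[0,0,-150,0,0,0],[0,0,-160,0,0,0]]' 87
python3 - <<'E'
from plant import r
import cv2,numpy as np
a=r.capture("top")[:,:,::-1][125:265,205:365]; b=r.capture("scene")[:,:,::-1][190:350,115:345]
b=cv2.convertScaleAbs(b,alpha=1.3)
cv2.imwrite("pics/fin.png",np.hstack([cv2.resize(a,(343,300),interpolation=cv2.INTER_CUBIC),cv2.resize(b,(431,300),interpolation=cv2.INTER_CUBIC)]))
cv2.imwrite("pics/topf.png",cv2.resize(a,(685,600),interpolation=cv2.INTER_CUBIC)); cv2.imwrite("pics/scf.png",cv2.resize(b,(782,544),interpolation=cv2.INTER_CUBIC))
E
```

```text
time_s: 23.08
tcp_pos: [0.5312, 0.1642, 0.1991]
eef_rot: [138.2, 50.4, 78.6]
contact_force: [-1.0, 1.2, 0.6]
gripper_width: 0.0866
gripper_force: 0.0
```

View pics/scf.png

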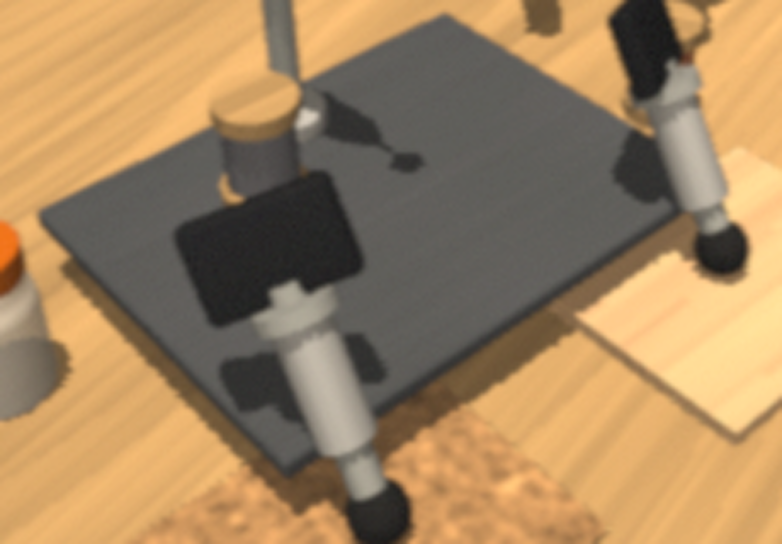

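View pics/topf.png

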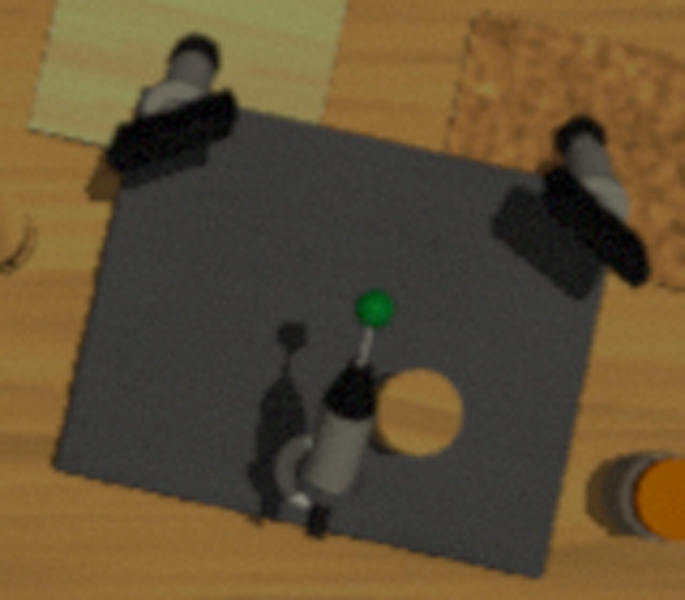

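The top view matches the earlier one: the plate's near edge runs from (55,467) to (541,577), so the yaw changed by less than 0.1° and the shift is about 1 px. In the top and scene views the bars are turned as planned, the spool on the plate and the jar are upright in place, and both balls sit on the pad and board. Handing in.

```bash
python3 -c "
from plant import r; print(r.close_job())"
```

```text
the job is handed in; nothing more can be done
None
```

I turned the right knob (cork pad) to about +2.12 rad and the left knob (plywood board) to about -2.12, then backed the gripper clear and handed the job in at about 23 s. The knob values come from the tool's angle while gripping; I did not measure level directly. The stand moved 1–2 mm at most in the top camera view, and the spools and jar were not touched.

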